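# Balance a loaded jar carrier on an upturned bowl

## Robot

A 7-joint arm with a two-finger parallel gripper is mounted at the origin on the work surface. World frame = base frame: x ahead of the robot, y to its left, z up, the work surface at z = 0. Lengths are in m, angles in rad, forces in N, time in s.
With the tool pointing down it reaches from about 0.4 to 0.925 m from the base axis. Payload 4.1 kg.
Tool frame: the origin (TCP) lies midway between the tips of the shut fingers; the grasp point (between the pads) lies 19 mm behind it; z points along the fingers, y is the line along which they close (so a half turn about z gives the same grasp; the last joint's range is limited). The gripper opens to 85 mm and grips with 20 to 120 N. Pads are 22 mm wide; open, the fingers measure 114 mm over their backs; the gripper's body (76 mm by 85 mm) begins 54 mm behind the grasp point. The pads swing forward as they close: fully open they stand 13 mm farther back than shut.
Start: joints at [-1.338, 0.398, 0.045, 1.537, -0.019, 1.207, -0.051], TCP at [0.212, 0.615, 0.211] pointing down, gripper open.
Joint ranges: [-2.82, 2.82], [-0.49, 2.23], [-1.37, 1.46], [0, 2.46], [-1.36, 4.5], [0.23, 2], [-2.94, 2.94]. Speed limits (rad/s): [2.57, 2.57, 3.14, 3.14, 3.14, 3.14, 3.14].

## Interface

Orientations are given as a rotation vector (axis times angle).
In Python, from rig import read_state, optics, ticket gives the robot as it stands.
- The arm moves only by the tool servo_tool, never from a script. Its argument "rows" is a list of rows, each an object with "claw": the finger opening in m, from 0 to 0.0854; "linear": the shift along the tool's x, y, z in m, a list of three; "twist": the turn about the tool's z in degrees. In form: [{"claw": claw, "linear": [x, y, z], "twist": twist}, ...]. A call has 1 to 5 rows; each row shifts and turns the commanded pose from where the row before left it, along the tool's axes as they then stand; what a row does not reach is not made up. A row lasts 1/12 s, in which the tool goes at most 41.7 mm and 7.16 degrees, less where a joint would pass 70% of its speed; a pose out of reach is approached as far as the arm can. A call is refused whole if a number of a shift passes 0.0417 or a number of a turn 7.16, either way. A call with a gripper value outside its range is refused whole. The fingers move at their own pace and stop on an object; "grip_force" is the grip in N (left out, the last holds). Time passes only in rows, so rows that do not move let the fingers close. It gives the time, the measured TCP pose, the force, the opening and the grip force at its end, in the units of the state.
- read_state(): the state, without advancing time (a new reading comes with each control period).
- optics.capture(name): name is "scene" or "top" or "wrist"; returns a dict with "image" (480x640x3 uint8, red, green, blue), "depth" (480x640 float32, m along the optical axis (not along the pixel's ray), 0 where there is no reading), "fx", "fy", "cx", "cy" (pixels), "D" ([k1, k2, p1, p2, k3] as OpenCV has them; the pictures are not rectified), "view" (4x4, takes a point from world to camera coordinates). Camera axes: x right, y down, z forward; pixel columns grow to the right and rows downward; lengths in m; the calibration is good to about 2 mm. A picture is of the moment at which its call begins.
- ticket.hand_in(): hands the job in; it is judged then, once.
The state is a dict: "time": time; "joints": joint angles; "qvel": joint speeds; "joint_efforts": joint torques, N m; "ee_pos": TCP position; "eef_rot": TCP orientation; "ft_force": force on the tool from outside, world axes, zero at the start; "ft_torque": the same for the moment, N m; "finger_gap": finger opening in m; "grip_force": force on a finger pad.
Only numpy, scipy, OpenCV 4.12 (cv2) and the standard library are available. Lean on these libraries where they do the work, as an engineer would, in place of code of your own. Each camera call takes 0.05 s, during which the arm holds its last target. There are 200 camera calls.

## Task

Set the carrier, with both jars still in their sockets, on top of the upturned porcelain bowl so that it balances there level and still, clear of the bench, to dry off underneath. One jar is fuller than the other, though you cannot see which or by how much, so find the place where the carrier really balances. Set it down gently and do not disturb the other bottles and the tube rack.

Things in the scene. Friction and masses are not known exactly. Their poses are not given: they have to be found in the camera images.
- carrier: Loose flat carrier, 160 g without jars, flat on the bench. Plate 240 (x) x 64 (y) x 6 mm; origin at the centre of its flat underside. Along its middle stands a grip plate 96 mm long (x), 12 mm thick (y), top 48 mm above the underside. At x = -86 and +86 mm an open square socket (48 mm inside, 56 outside, walls to 26 mm above the underside) holds a jar.
- carrier_grip (a point): Middle of the top edge of the carrier's grip plate, 48 mm above the underside; axes as the carrier's. With the jars in, the carrier's centre of mass lies 10 to 35 mm from the middle towards one end or the other, about 20 mm above the underside.
- jar_a: One of two identical-looking closed white jars, 44 mm diameter, 46 mm tall, loose in one of the carrier's sockets, with 2 mm play; content hidden, jar 50 to 200 g. Origin at the centre of its underside, which is 6 mm above the carrier's underside.
- jar_b: The other closed white jar, same size and look, in the other socket; content hidden, 50 to 200 g, not the same as the first.
- dome: White porcelain bowl, upside-down, fixed on the bench: a smooth spherical dome of radius 90 mm whose crown is 70 mm above the bench, with a rim 194 mm across and 6 mm high at the bench. Origin on the bench under the crown. A flat thing laid on it rolls over by about 1 degree per mm that its centre of mass is off the crown.
- dome_top (a point): The crown (highest point) of the dome, 70 mm above the bench.
- amber: Amber bottle with black cap, 72 mm diameter, 150 mm tall, standing upright on the bench; origin at the centre of its underside. Leave alone.
- white: White bottle with black cap, 68 mm diameter, 125 mm tall, standing upright on the bench; origin at the centre of its underside. Leave alone.
- rack: White test-tube rack, 90 x 210 mm (x, y), tubes up to 92 mm high, on the bench; origin at the centre of its underside. Leave alone.
Things that resemble listed ones, but are neither listed nor needed, are in the scene too. Of the things that look like the carrier, the largest one is meant. What is shaped like the jar_a but purple is not meant.

How it is judged:
By the outcome, as a careful person would: the job done as asked, in the order asked, and still so for the second after the job is handed in, with the robot touching nothing.
It also fails if it takes over 69 s, if anything falls off the work surface, if the arm or the gripper's body presses on something with over 40 N, if the wrist force passes 120 N, or if a joint passes its speed limit or range.

## Working session

There is one attempt and no reset: what is moved stays moved. The work goes in short steps, Python scripts to look and compute and a tool call to move; the robot and the scene stay as the last step left them, time stands still between calls to the robot, and variables do not carry over. Pictures are saved under pics/ and viewed, at most 10 in all, crops included, and the job is handed in when it is done.

Besides the shell and the picture viewer there is one more tool, called after ">>>" by a JSON object that holds its "method" and its "body". servo_tool: Moves the arm, as the interface text tells. Its arguments: {"type":"object","properties":{"rows":{"type":"array"},"grip_force":{"type":"number"}},"required":["rows"]}

```bash
mkdir -p pics; cat > h.py <<'E'
import numpy as np,cv2
from rig import read_state,optics,ticket
def cap(n,save=None):
    c=optics.capture(n)
    if save: cv2.imwrite('pics/'+save,c['image'][:,:,::-1])
    return c
def world(c):
    h,w=c['depth'].shape
    K=np.array([[c['fx'],0,c['cx']],[0,c['fy'],c['cy']],[0,0,1.]])
    uv=np.stack(np.meshgrid(np.arange(w),np.arange(h)),-1).reshape(-1,1,2).astype(np.float32)
    n=cv2.undistortPoints(uv,K,np.array(c['D'],float)).reshape(h,w,2)
    d=c['depth'];P=np.dstack([n[...,0]*d,n[...,1]*d,d])
    V=np.linalg.inv(np.array(c['view']));W=P@V[:3,:3].T+V[:3,3]
    W[d==0]=np.nan
    return W
E
python3 - <<'E'
from h import *
import pickle
s=read_state();print(s)
for n in('scene','top'):
    c=cap(n,n+'0.png');pickle.dump(c,open(n+'.pkl','wb'))
    W=world(c);print(n,np.linalg.inv(c['view'])[:3,3],W[240,320])
E
```

```text
{'time': 0.0, 'joints': array([-1.33805049,  0.39920231,  0.04503262,  1.53792509, -0.01873215,
        1.20691448, -0.05068062]), 'qvel': array([ 9.64825134e-04,  9.17587147e-05, -9.79983944e-04, -1.30710292e-03,
        2.37515352e-04, -1.33344257e-03,  2.00135516e-03]), 'joint_efforts': array([-1.71100673e-04, -4.75107801e+01,  1.36452701e+00, -2.54220843e+01,
        1.15617292e-02,  9.44803411e-03, -4.07891577e-06]), 'ee_pos': array([0.21144501, 0.61390171, 0.20993677]), 'eef_rot': array([-0.51849472, -3.09827932,  0.00316456]), 'ft_force': array([-1.4396107 ,  1.45230641,  0.02594812]), 'ft_torque': array([0.02287489, 0.0104948 , 0.03809952]), 'grip_force': 0.0, 'finger_gap': 0.08577995271987766}
scene [ 1.59878429 -0.36758975  0.88690542] [0.54541193 0.04547541 0.00370328]
top [ 0.37884358 -0.01960201  1.66351215] [ 0.60887087 -0.03217979  0.0029303 ]
```

View pics/top0.png

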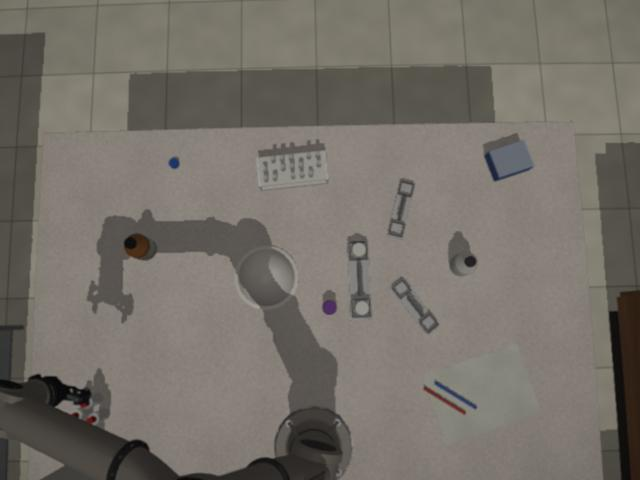

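View pics/scene0.png

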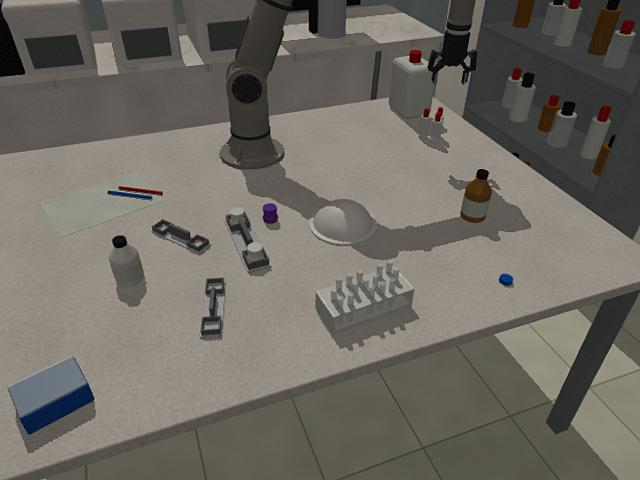

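The top view shows the carrier with two white jars at about (359,277). Its look-alikes are two smaller empty carriers at (402,208) and (415,305). A purple jar at (330,306) resembles the white jars. I choose the carrier at (359,277) because it is the largest and holds both jars. The bowl is at (267,277), the rack at (292,166), the amber bottle at (136,245) and the white bottle at (464,263).

```bash
python3 - <<'E'
from h import *
import pickle
c=pickle.load(open('top.pkl','rb'));W=world(c)
im=c['image'][215:345,220:480,::-1];cv2.imwrite('pics/crop0.png',cv2.resize(im,None,fx=3,fy=3,interpolation=cv2.INTER_CUBIC))
for n,(u,v) in dict(far=(358,250),near=(361,308),mid=(360,278),dome=(267,277),rack=(292,166),white=(470,261),amber=(130,243),s1=(397,229),s2=(401,287)).items(): print(n,W[v,u].round(4))
# dome fit
sub=W[240:312,232:302].reshape(-1,3);sub=sub[np.isfinite(sub[:,2])];sub=sub[(sub[:,2]>.015)]
A=np.c_[2*sub,np.ones(len(sub))];x=np.linalg.lstsq(A,(sub**2).sum(1),rcond=None)[0]
print('sphere',x[:3],np.sqrt(x[3]+x[:3]@x[:3]),sub[:,2].max())
r=W[232:322,344:375].reshape(-1,3);r=r[np.isfinite(r[:,2])]
for lo,hi in((.015,.035),(.036,.048),(.049,.06)):
    m=r[(r[:,2]>lo)&(r[:,2]<hi)];print(lo,len(m),m.mean(0),m.min(0),m.max(0))
m=r[(r[:,2]>.015)];print(cv2.minAreaRect(m[:,:2].astype(np.float32)))
j=r[(r[:,2]>.045)];xm=j[:,0].mean()
a=j[j[:,0]>xm+.05];b=j[j[:,0]<xm-.05];print(a.mean(0),b.mean(0))
E
```

```text
far [ 0.57   -0.1433  0.0516]
near [ 0.3999 -0.1471  0.0482]
mid [ 0.4872 -0.1466  0.0518]
dome [0.4945 0.1247 0.0674]
rack [0.8205 0.0466 0.0848]
white [ 0.5237 -0.4531  0.1226]
amber [0.5916 0.5031 0.1456]
s1 [ 0.6368 -0.2673  0.0104]
s2 [ 0.4608 -0.2732  0.0034]
sphere [ 0.49830695  0.13259039 -0.0177251 ] 0.08808143614443638 0.077494479893911
0.015 290 [ 0.49278755 -0.14568539  0.02461884] [ 0.37350703 -0.17865996  0.01523699] [ 0.6011634  -0.11802081  0.03490983]
0.036 150 [ 0.49278336 -0.14688307  0.04494188] [ 0.38263391 -0.16808849  0.03627529] [ 0.59148667 -0.12026026  0.04798968]
0.049 252 [ 0.48427422 -0.14746706  0.05254469] [ 0.38237084 -0.16756857  0.049007  ] [ 0.5909597  -0.1282661   0.05934799]
((0.48748254776000977, -0.1478300839662552), (0.2285710722208023, 0.056898828595876694), 1.268667459487915)
[ 0.5728731  -0.14581343  0.05135024] [ 0.40093238 -0.14982638  0.0516473 ]
```

View pics/crop0.png

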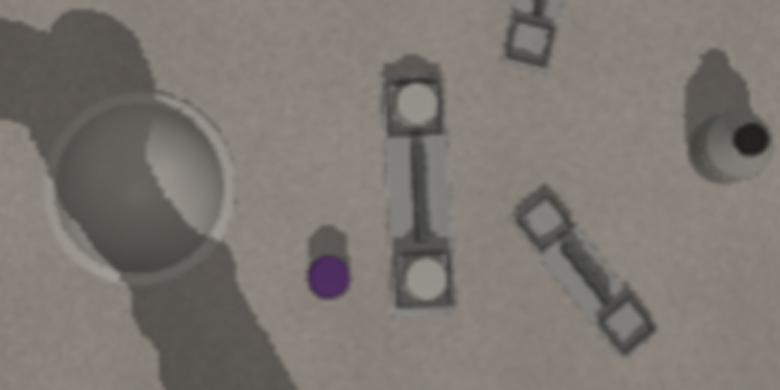

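The crop confirms the choice: a large grey carrier with white jars at crop (417,103) and (427,278), and the purple jar and two small empty carriers apart from it. The bowl is at crop (140,187). I'll move towards the dome now, for a close look on the way.

>>> {"method": "servo_tool", "body": {"rows": [{"claw": 0.085,"linear": [0,0,-0.025],"twist": -6.8},{"claw": 0.085,"linear": [0,0,-0.025],"twist": -6.8},{"claw": 0.085,"linear": [0,0,-0.025],"twist": -6.8},{"claw": 0.085,"linear": [-0.0177,-0.0327,0],"twist": 0},{"claw": 0.085,"linear": [-0.0177,-0.0327,0],"twist": 0}]}}

```text
time: 0.52
ee_pos: [0.2473, 0.5517, 0.2872]
eef_rot: [-0.047, 3.141, 0.005]
ft_force: [1.8, -0.7, -0.3]
finger_gap: 0.0852
grip_force: 0.0
```

>>> {"method": "servo_tool", "body": {"rows": [{"claw": 0.085,"linear": [-0.0177,-0.0327,0],"twist": 0},{"claw": 0.085,"linear": [-0.0177,-0.0327,0],"twist": 0},{"claw": 0.085,"linear": [-0.0177,-0.0327,0],"twist": 0},{"claw": 0.085,"linear": [-0.0177,-0.0327,0],"twist": 0},{"claw": 0.085,"linear": [-0.0177,-0.0327,0],"twist": 0}]}}

```text
time: 0.93
ee_pos: [0.3416, 0.3867, 0.2857]
eef_rot: [0.038, -3.141, 0.001]
ft_force: [1.5, 0.8, 0.4]
finger_gap: 0.0849
grip_force: 0.0
```

>>> {"method": "servo_tool", "body": {"rows": [{"claw": 0.085,"linear": [-0.0177,-0.0327,0],"twist": 0},{"claw": 0.085,"linear": [-0.0177,-0.0327,0],"twist": 0},{"claw": 0.085,"linear": [-0.0177,-0.0327,0],"twist": 0},{"claw": 0.085,"linear": [-0.0177,-0.0327,0],"twist": 0},{"claw": 0.085,"linear": [-0.0177,-0.0327,0],"twist": 0}]}}

```text
time: 1.35
ee_pos: [0.4339, 0.2256, 0.2858]
eef_rot: [0.038, -3.141, -0.0]
ft_force: [-0.1, 0.3, -0.3]
finger_gap: 0.0849
grip_force: 0.0
```

>>> {"method": "servo_tool", "body": {"rows": [{"claw": 0.085,"linear": [-0.0177,-0.0327,0],"twist": 0},{"claw": 0.085,"linear": [-0.0177,-0.0327,0],"twist": 0},{"claw": 0.085,"linear": [-0.0177,-0.0327,0],"twist": 0},{"claw": 0.085,"linear": [0,0,0],"twist": 0},{"claw": 0.085,"linear": [0,0,0],"twist": 0}]}}

```text
time: 1.77
ee_pos: [0.4896, 0.128, 0.2857]
eef_rot: [0.029, -3.141, 0.001]
ft_force: [-0.5, 0.9, -0.9]
finger_gap: 0.085
grip_force: 0.0
```

```bash
cat >> h.py <<'E'
def dome(W):
    p=W.reshape(-1,3);p=p[np.isfinite(p[:,2])]
    k=(p[:,2]>.02)&(p[:,2]<.08)&(np.hypot(p[:,0]-.497,p[:,1]-.132)<.085)
    p=p[k]
    from scipy.optimize import least_squares
    f=lambda q:np.linalg.norm(p-np.r_[q[0],q[1],q[2]],axis=1)-.09
    r=least_squares(f,[.497,.132,-.02],loss='soft_l1',f_scale=.001)
    return r.x,len(p),np.median(abs(f(r.x)))
E
python3 - <<'E'
from h import *
c=cap('wrist','w1.png');W=world(c);print(dome(W));print(dome(world(cap('top'))));print(dome(world(cap('scene'))))
print(np.linalg.inv(c['view']).round(3));print(read_state()['ft_torque'])
E
```

```text
(array([ 0.49606178,  0.13165869, -0.01872685]), 20017, np.float64(0.0003601420050403509))
(array([ 0.4987554 ,  0.13319828, -0.02014774]), 828, np.float64(0.0017154671573726826))
(array([ 0.49635269,  0.13487153, -0.01798451]), 1658, np.float64(0.0013195563788846246))
[[-0.019  0.963  0.269  0.421]
 [ 1.     0.019  0.004  0.126]
 [-0.001  0.269 -0.963  0.45 ]
 [ 0.     0.     0.     1.   ]]
[ 0.02106192 -0.01369421 -0.03074344]
```

View pics/w1.png

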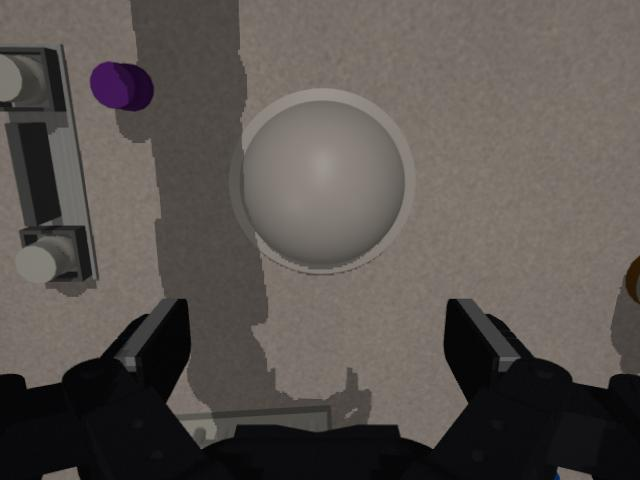

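The wrist view shows the dome at pixel (322,180), fitted at (0.496,0.132). The carrier is at the left edge. Next I go above the carrier.

>>> {"method": "servo_tool", "body": {"rows": [{"claw": 0.085,"linear": [0.001,-0.0344,0],"twist": 0},{"claw": 0.085,"linear": [0.001,-0.0344,0],"twist": 0},{"claw": 0.085,"linear": [0.001,-0.0344,0],"twist": 0},{"claw": 0.085,"linear": [0.001,-0.0344,0],"twist": 0},{"claw": 0.085,"linear": [0.001,-0.0344,0],"twist": 0}]}}

```text
time: 2.33
ee_pos: [0.4879, -0.041, 0.286]
eef_rot: [-0.044, 3.141, 0.001]
ft_force: [0.7, -0.4, 0.3]
finger_gap: 0.0849
grip_force: 0.0
```

>>> {"method": "servo_tool", "body": {"rows": [{"claw": 0.085,"linear": [0.001,-0.0344,0],"twist": 0},{"claw": 0.085,"linear": [0.001,-0.0344,0],"twist": 0},{"claw": 0.085,"linear": [0.001,-0.0344,0],"twist": 0},{"claw": 0.085,"linear": [0,0,0],"twist": 0},{"claw": 0.085,"linear": [0,0,0],"twist": 0}]}}

```text
time: 2.75
ee_pos: [0.4875, -0.1452, 0.286]
eef_rot: [0.035, -3.141, -0.0]
ft_force: [-0.2, 0.4, -0.4]
finger_gap: 0.0849
grip_force: 0.0
```

```bash
cat >> h.py <<'E'
def tops(W,lo,hi,cx,cy,R=.14,ry=.05):
    k=np.isfinite(W[...,2])&(W[...,2]>lo)&(W[...,2]<hi)&(abs(W[...,0]-cx)<R)&(abs(W[...,1]-cy)<ry)
    return W[k]
E
python3 - <<'E'
from h import *
c=cap('wrist','w2.png');W=world(c);s=read_state()
print(s['ee_pos'],s['eef_rot'],s['ft_torque'])
p=tops(W,.038,.058,.487,-.147)
for n,k in(('far',p[:,0]>.53),('mid',abs(p[:,0]-.487)<.06),('near',p[:,0]<.44)):
    q=p[k];print(n,len(q),cv2.minAreaRect(q[:,:2].astype(np.float32)),np.median(q,0))
q=tops(W,.004,.03,.487,-.147);print(cv2.minAreaRect(q[:,:2].astype(np.float32)))
E
```

```text
[ 0.48792677 -0.14323426  0.28578269] [ 4.01803786e-02 -3.14109565e+00 -1.74944747e-03] [ 0.04349538 -0.0076937   0.02801627]
far 1359 ((0.5611148476600647, -0.14346443116664886), (0.039366502314805984, 0.05940137431025505), 71.12403869628906) [ 0.56775822 -0.14683163  0.05313234]
mid 1322 ((0.48487576842308044, -0.14884783327579498), (0.09563571959733963, 0.011685656383633614), 1.3094332218170166) [ 0.48281419 -0.1487779   0.04929256]
near 1709 ((0.40872296690940857, -0.15394599735736847), (0.038921043276786804, 0.05898503586649895), 70.31655883789062) [ 0.39963354 -0.15055799  0.05342696]
((0.4759357273578644, -0.14752130210399628), (0.2580608129501343, 0.09859836101531982), 0.767487645149231)
```

View pics/w2.png

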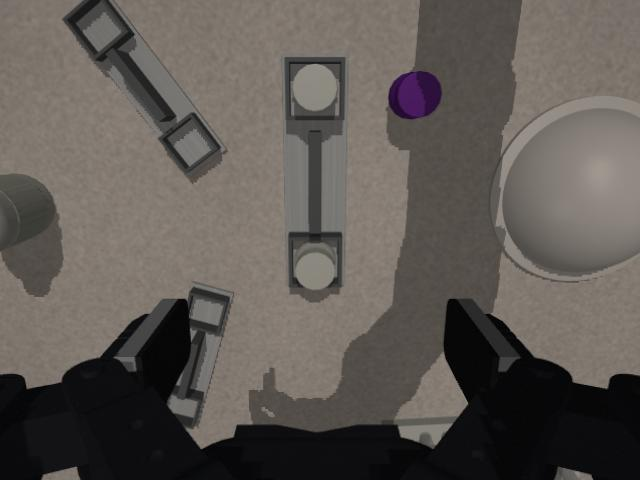

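The carrier stands between the jars at (315,88) and (315,268), with its grip plate at (315,182), which puts the plate centre at (0.485,-0.149). I descend to it next.

>>> {"method": "servo_tool", "body": {"rows": [{"claw": 0.085,"linear": [0.003,-0.0046,0.02],"twist": 0},{"claw": 0.085,"linear": [0,0,0.035],"twist": 0},{"claw": 0.085,"linear": [0,0,0.035],"twist": 0},{"claw": 0.085,"linear": [0,0,0.035],"twist": 0},{"claw": 0.085,"linear": [0,0,0.035],"twist": 0}]}}

```text
time: 3.22
ee_pos: [0.4855, -0.1459, 0.1244]
eef_rot: [-0.046, 3.14, 0.003]
ft_force: [-0.1, 0.2, 0.2]
finger_gap: 0.085
grip_force: 0.0
```

>>> {"method": "servo_tool", "body": {"rows": [{"claw": 0.085,"linear": [0,0,0.03],"twist": 0},{"claw": 0.085,"linear": [0,0,0.02],"twist": 0},{"claw": 0.085,"linear": [0,0,0.02],"twist": 0},{"claw": 0.085,"linear": [0,0,0.01],"twist": 0},{"claw": 0.085,"linear": [0,0,0],"twist": 0}]}}

```text
time: 3.63
ee_pos: [0.4835, -0.1464, 0.0438]
eef_rot: [0.044, -3.136, -0.003]
ft_force: [0.6, 0.5, -0.1]
finger_gap: 0.0852
grip_force: 0.0
```

>>> {"method": "servo_tool", "body": {"rows": [{"claw": 0.085,"linear": [0,0,0.015],"twist": 0},{"claw": 0.085,"linear": [0,0,0.015],"twist": 0},{"claw": 0.085,"linear": [0,0,0],"twist": 0},{"claw": 0.085,"linear": [0,0,0],"twist": 0},{"claw": 0.085,"linear": [0,0,0],"twist": 0}]}}

```text
time: 4.05
ee_pos: [0.4861, -0.149, 0.0173]
eef_rot: [-0.04, 3.139, 0.0]
ft_force: [0.1, 0.4, 0.0]
finger_gap: 0.0847
grip_force: 0.0
```

```bash
python3 -c "
from h import *
s=read_state();print(s['ee_pos'],s['eef_rot'],s['ft_force'],s['ft_torque'])"
```

```text
[ 0.48612792 -0.14902046  0.01726508] [-3.95260207e-02  3.13908611e+00  8.97777812e-05] [0.09492043 0.44050629 0.00501084] [-0.07103118 -0.00055288  0.00268729]
```

>>> {"method": "servo_tool", "body": {"rows": [{"claw": 0.0,"linear": [0,0,0],"twist": 0},{"claw": 0.0,"linear": [0,0,0],"twist": 0},{"claw": 0.0,"linear": [0,0,0],"twist": 0},{"claw": 0.0,"linear": [0,0,0],"twist": 0},{"claw": 0.0,"linear": [0,0,0],"twist": 0}], "grip_force": 80}}

```text
time: 4.47
ee_pos: [0.485, -0.1493, 0.0162]
eef_rot: [-0.038, 3.141, 0.0]
ft_force: [-0.1, -0.1, 0.1]
finger_gap: 0.0254
grip_force: 0.0
```

>>> {"method": "servo_tool", "body": {"rows": [{"claw": 0.0,"linear": [0,0,0],"twist": 0},{"claw": 0.0,"linear": [0,0,0],"twist": 0},{"claw": 0.0,"linear": [0,0,0],"twist": 0},{"claw": 0.0,"linear": [0,0,0],"twist": 0},{"claw": 0.0,"linear": [0,0,0],"twist": 0}]}}

```text
time: 4.88
ee_pos: [0.4849, -0.149, 0.0164]
eef_rot: [0.038, -3.141, -0.002]
ft_force: [-1.2, 1.2, 6.5]
finger_gap: 0.0097
grip_force: 78.8
```

>>> {"method": "servo_tool", "body": {"rows": [{"claw": 0.0,"linear": [0,0,-0.01],"twist": 0},{"claw": 0.0,"linear": [0,0,-0.02],"twist": 0},{"claw": 0.0,"linear": [0,0,-0.02],"twist": 0},{"claw": 0.0,"linear": [0,0,-0.02],"twist": 0},{"claw": 0.0,"linear": [0,0,-0.02],"twist": 0}]}}

```text
time: 5.3
ee_pos: [0.4839, -0.1494, 0.1065]
eef_rot: [0.038, -3.14, 0.0]
ft_force: [0.8, 1.4, -4.2]
finger_gap: 0.0096
grip_force: 78.5
```

>>> {"method": "servo_tool", "body": {"rows": [{"claw": 0.0,"linear": [0,0,-0.03],"twist": 0},{"claw": 0.0,"linear": [0,0,-0.02],"twist": 0},{"claw": 0.0,"linear": [0,0,0],"twist": 0},{"claw": 0.0,"linear": [0,0,0],"twist": 0},{"claw": 0.0,"linear": [0,0,0],"twist": 0}]}}

```text
time: 5.72
ee_pos: [0.4834, -0.1488, 0.1545]
eef_rot: [0.038, -3.139, -0.001]
ft_force: [-0.4, -0.4, -4.7]
finger_gap: 0.0093
grip_force: 78.9
```

```bash
cat > ft.py <<'E'
from h import *
F=[];T=[]
for i in range(12):
    c=cap('wrist','w_%d.png'%int(read_state()['time']*100) if i==0 else None)
    if i==0: W=world(c)
    s=read_state();F.append(s['ft_force']);T.append(s['ft_torque'])
print(s['time'],s['ee_pos'],s['eef_rot'],s['finger_gap'],s['grip_force'])
print('F',np.mean(F,0).round(3),np.std(F,0).round(3));print('T',np.mean(T,0).round(4),np.std(T,0).round(4))
e=s['ee_pos'];p=tops(W,e[2]-.02,e[2]+.055,e[0],e[1],.15,.045)
ang=np.radians(1.3)
u=(p[:,0]-e[0])*np.cos(ang)+(p[:,1]-e[1])*np.sin(ang);v=-(p[:,0]-e[0])*np.sin(ang)+(p[:,1]-e[1])*np.cos(ang)
for n,k in(('far',abs(u-.086)<.017),('near',abs(u+.086)<.017)):
    q=p[k&(abs(v)<.03)];print(n,len(q),np.percentile(q[:,2],[5,50,95]).round(4) if len(q) else '')
E
python3 ft.py; ls pics
```

```text
6.3167 [ 0.48487279 -0.14934957  0.15594251] [ 3.80457904e-02 -3.14134490e+00 -4.78860839e-05] 0.009638662039437617 78.89763236045837
F [-0.304  0.128 -4.178] [0.744 0.625 0.4  ]
T [ 0.0007 -0.0963  0.0069] [0.0226 0.0332 0.0234]
far 0 
near 18761 [0.1462 0.1911 0.1924]
crop0.png
scene0.png
top0.png
w1.png
w2.png
w_571.png
```

```bash
python3 - <<'E'
from h import *
F=[];T=[]
for i in range(40):
    optics.capture('top');s=read_state();F.append(s['ft_force']);T.append(s['ft_torque'])
print('F',np.mean(F,0).round(3));print('T',np.mean(T,0).round(4),(np.std(T,0)/40**.5).round(4),s['time'])
E
```

```text
F [ 3.800e-02 -1.000e-03 -4.095e+00]
T [-0.003  -0.0856  0.0014] [0.0051 0.0047 0.0038] 8.3167
```

View pics/w_571.png

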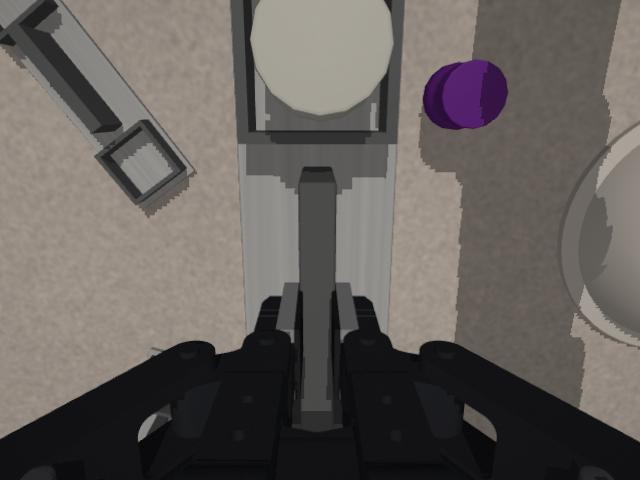

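The carrier is held squarely in the grip, with the near jar at (322,50) seated and no sag visible. The load is 4.1 N and the moment puts the centre of mass about 21 mm towards the base (-x). I carry it over the dome with that offset.

>>> {"method": "servo_tool", "body": {"rows": [{"claw": 0.0,"linear": [-0.0017,0.012,0],"twist": 0},{"claw": 0.0,"linear": [-0.0033,0.0234,0],"twist": 0},{"claw": 0.0,"linear": [-0.0033,0.0234,0],"twist": 0},{"claw": 0.0,"linear": [-0.0033,0.0234,0],"twist": 0},{"claw": 0.0,"linear": [-0.0033,0.0234,0],"twist": 0}]}}

```text
time: 8.73
ee_pos: [0.4973, -0.0424, 0.1561]
eef_rot: [-0.037, 3.141, 0.0]
ft_force: [0.5, -0.2, -4.2]
finger_gap: 0.0093
grip_force: 78.9
```

>>> {"method": "servo_tool", "body": {"rows": [{"claw": 0.0,"linear": [-0.0033,0.0234,0],"twist": 0},{"claw": 0.0,"linear": [-0.0033,0.0234,0],"twist": 0},{"claw": 0.0,"linear": [-0.0033,0.0234,0],"twist": 0},{"claw": 0.0,"linear": [-0.0033,0.0234,0],"twist": 0},{"claw": 0.0,"linear": [-0.0033,0.0234,0],"twist": 0}]}}

```text
time: 9.15
ee_pos: [0.5109, 0.0751, 0.1561]
eef_rot: [-0.038, 3.141, 0.0]
ft_force: [0.7, 0.1, -3.7]
finger_gap: 0.0096
grip_force: 78.9
```

>>> {"method": "servo_tool", "body": {"rows": [{"claw": 0.0,"linear": [-0.0033,0.0234,0],"twist": 0},{"claw": 0.0,"linear": [-0.0033,0.0234,0],"twist": 0},{"claw": 0.0,"linear": [-0.0015,0.011,0],"twist": 0},{"claw": 0.0,"linear": [0,0,0],"twist": 0},{"claw": 0.0,"linear": [0,0,0],"twist": 0}]}}

```text
time: 9.57
ee_pos: [0.5174, 0.1314, 0.1558]
eef_rot: [0.04, -3.141, 0.002]
ft_force: [-0.5, -1.1, -4.8]
finger_gap: 0.0092
grip_force: 78.9
```

>>> {"method": "servo_tool", "body": {"rows": [{"claw": 0.0,"linear": [0,0,0.015],"twist": 0},{"claw": 0.0,"linear": [0,0,0.015],"twist": 0},{"claw": 0.0,"linear": [0,0,0.01],"twist": 0},{"claw": 0.0,"linear": [0,0,0],"twist": 0},{"claw": 0.0,"linear": [0,0,0],"twist": 0}]}}

```text
time: 9.98
ee_pos: [0.5172, 0.1305, 0.1157]
eef_rot: [0.035, -3.14, 0.002]
ft_force: [0.0, -0.1, -4.3]
finger_gap: 0.0095
grip_force: 78.9
```

```bash
cat > look.py <<'E'
from h import *
import sys
E=[];T=[];F=[]
N=int(sys.argv[1]) if len(sys.argv)>1 else 12
for i in range(N):
    c=optics.capture('scene' if i%2 else 'wrist');W=world(c)
    if i==0: cv2.imwrite('pics/lw_%d.png'%int(100*read_state()['time']),c['image'][:,:,::-1]);W0=W
    if i==1: cv2.imwrite('pics/ls_%d.png'%int(100*read_state()['time']),c['image'][:,:,::-1])
    s=read_state();E.append(s['ee_pos']);T.append(s['ft_torque']);F.append(s['ft_force'])
e=np.mean(E,0);print('t',s['time'],'ee',e.round(4),s['eef_rot'].round(4),'F',np.mean(F,0).round(2),'T',np.mean(T,0).round(4),s['finger_gap'])
# plane of the carrier plate / jar top from wrist camera
for nm,dx0,dx1,z0,z1,v0 in(('grip',-.047,-.012,.024,.040,.005),('jar',-.104,-.062,.024,.05,.018)):
    p=W0.reshape(-1,3);p=p[np.isfinite(p[:,2])];d=p-e
    k=(d[:,0]>dx0)&(d[:,0]<dx1)&(abs(d[:,1]+.0)<v0+.006)&(d[:,2]>z0)&(d[:,2]<z1);p=p[k]
    if len(p)>50:
        m=np.median(p,0);q=p[abs(p[:,2]-np.median(p[:,2]))<.005]
        A=np.c_[q[:,:2]-m[:2],np.ones(len(q))];x=np.linalg.lstsq(A,q[:,2],rcond=None)[0]
        print(nm,len(q),'mid',(p[:,:2].min(0)+p[:,:2].max(0))/2,'z',m[2].round(4),'slope deg x,y',np.degrees(x[:2]).round(2))
E
python3 look.py 12
```

```text
t 10.5833 ee [0.518  0.1319 0.1165] [-3.8300e-02  3.1413e+00  3.0000e-04] F [-0.08  0.09 -4.2 ] T [ 0.0045 -0.0974 -0.0142] 0.009477512044641808
grip 4100 mid [0.4884632 0.1308938] z 0.1486 slope deg x,y [ 0.33 -0.16]
jar 13783 mid [0.43478434 0.12882646] z 0.1525 slope deg x,y [ 0.06 -0.24]
```

>>> {"method": "servo_tool", "body": {"rows": [{"claw": 0.0,"linear": [0,0,0.01],"twist": 0},{"claw": 0.0,"linear": [0,0,0.01],"twist": 0},{"claw": 0.0,"linear": [0,0,0.005],"twist": 0},{"claw": 0.0,"linear": [0,0,0],"twist": 0},{"claw": 0.0,"linear": [0,0,0],"twist": 0}]}}

```text
time: 11.0
ee_pos: [0.5169, 0.1317, 0.0901]
eef_rot: [0.038, -3.14, 0.001]
ft_force: [1.2, -0.1, -3.9]
finger_gap: 0.0096
grip_force: 78.9
```

>>> {"method": "servo_tool", "body": {"rows": [{"claw": 0.0,"linear": [0,0,0.001],"twist": 0},{"claw": 0.0,"linear": [0,0,0.001],"twist": 0},{"claw": 0.0,"linear": [0,0,0],"twist": 0},{"claw": 0.0,"linear": [0,0,0],"twist": 0}]}}

```text
time: 11.33
ee_pos: [0.5177, 0.1321, 0.0892]
eef_rot: [-0.038, 3.141, 0.0]
ft_force: [-0.5, -0.6, -4.5]
finger_gap: 0.0094
grip_force: 78.9
```

>>> {"method": "servo_tool", "body": {"rows": [{"claw": 0.0,"linear": [0,0,0.001],"twist": 0},{"claw": 0.0,"linear": [0,0,0],"twist": 0},{"claw": 0.0,"linear": [0,0,0],"twist": 0}]}}

```text
time: 11.58
ee_pos: [0.5176, 0.132, 0.088]
eef_rot: [-0.038, 3.141, 0.0]
ft_force: [-0.2, -0.8, -4.2]
finger_gap: 0.0094
grip_force: 78.9
```

>>> {"method": "servo_tool", "body": {"rows": [{"claw": 0.0,"linear": [0,0,0.001],"twist": 0},{"claw": 0.0,"linear": [0,0,0],"twist": 0},{"claw": 0.0,"linear": [0,0,0],"twist": 0}]}}

```text
time: 11.83
ee_pos: [0.5175, 0.132, 0.087]
eef_rot: [0.038, -3.141, -0.0]
ft_force: [-0.8, 0.4, -4.8]
finger_gap: 0.0092
grip_force: 78.9
```

>>> {"method": "servo_tool", "body": {"rows": [{"claw": 0.0,"linear": [0,0,0.0005],"twist": 0},{"claw": 0.0,"linear": [0,0,0],"twist": 0},{"claw": 0.0,"linear": [0,0,0],"twist": 0}]}}

```text
time: 12.08
ee_pos: [0.5176, 0.132, 0.0865]
eef_rot: [-0.038, 3.141, 0.0]
ft_force: [0.5, 0.5, -4.6]
finger_gap: 0.0093
grip_force: 78.9
```

>>> {"method": "servo_tool", "body": {"rows": [{"claw": 0.0,"linear": [0,0,0.0005],"twist": 0},{"claw": 0.0,"linear": [0,0,0],"twist": 0},{"claw": 0.0,"linear": [0,0,0],"twist": 0}]}}

```text
time: 12.33
ee_pos: [0.5178, 0.132, 0.0863]
eef_rot: [-0.038, 3.141, 0.0]
ft_force: [0.0, 0.1, -0.6]
finger_gap: 0.0097
grip_force: 79.3
```

```bash
python3 look.py 12
```

```text
t 12.9333 ee [0.5178 0.132  0.0863] [-3.8100e-02  3.1408e+00  4.0000e-04] F [-0.35 -0.39  0.33] T [-0.0768  0.105   0.0177] 0.00912257536843865
grip 3935 mid [0.48831907 0.13303693] z 0.1193 slope deg x,y [ 0.15 -0.15]
jar 13798 mid [0.43526811 0.13007046] z 0.1234 slope deg x,y [-0.15 -0.08]
```

>>> {"method": "servo_tool", "body": {"rows": [{"claw": 0.0,"linear": [0,0,0],"twist": 0},{"claw": 0.0,"linear": [0,0,0],"twist": 0},{"claw": 0.0,"linear": [0,0,0],"twist": 0}], "grip_force": 20}}

```text
time: 13.18
ee_pos: [0.5178, 0.1321, 0.0862]
eef_rot: [-0.038, 3.141, 0.0]
ft_force: [-0.8, -0.8, 2.2]
finger_gap: 0.0094
grip_force: 79.7
```

>>> {"method": "servo_tool", "body": {"rows": [{"claw": 0.016,"linear": [0,0,0],"twist": 0},{"claw": 0.018,"linear": [0,0,0],"twist": 0},{"claw": 0.02,"linear": [0,0,0],"twist": 0},{"claw": 0.022,"linear": [0,0,0],"twist": 0}]}}

```text
time: 13.52
ee_pos: [0.5174, 0.1321, 0.0858]
eef_rot: [0.038, -3.141, -0.0]
ft_force: [-0.5, -0.7, -0.5]
finger_gap: 0.022
grip_force: 0.0
```

```bash
python3 look.py 2; python3 look.py 6
```

```text
t 13.6167 ee [0.5175 0.1321 0.0859] [ 3.8300e-02 -3.1413e+00 -1.0000e-04] F [ 0.24 -0.07  0.26] T [ 0.0019 -0.0017 -0.0236] 0.022001599084918586
grip 4020 mid [0.48796023 0.13319551] z 0.119 slope deg x,y [4.07 1.17]
jar 12212 mid [0.43332039 0.1291682 ] z 0.1191 slope deg x,y [3.4  0.98]
t 13.9167 ee [0.5175 0.132  0.086 ] [-3.8200e-02  3.1413e+00  2.0000e-04] F [-0.07  0.01  0.29] T [-0.0052  0.0068  0.0088] 0.022215176878153293
grip 3973 mid [0.48803682 0.13294951] z 0.1191 slope deg x,y [2.67 1.06]
jar 12736 mid [0.43398704 0.1294541 ] z 0.1204 slope deg x,y [2.19 0.8 ]
```

>>> {"method": "servo_tool", "body": {"rows": [{"claw": 0.022,"linear": [0,0,0],"twist": 0},{"claw": 0.022,"linear": [0,0,0],"twist": 0},{"claw": 0.022,"linear": [0,0,0],"twist": 0}]}}

```text
time: 14.17
ee_pos: [0.5176, 0.132, 0.086]
eef_rot: [-0.038, 3.141, 0.0]
ft_force: [0.1, -0.2, 0.4]
finger_gap: 0.0221
grip_force: 0.0
```

```bash
for i in 1 2 3 4 5 6 7 8; do python3 look.py 2|grep -v mid.*z.*xx; done
```

```text
t 14.2667 ee [0.5175 0.132  0.086 ] [-3.8300e-02  3.1413e+00  2.0000e-04] F [-0.44  0.09 -0.34] T [ 0.0085 -0.0107 -0.0219] 0.021679817401432995
grip 3974 mid [0.48805299 0.13318506] z 0.1191 slope deg x,y [2.79 0.5 ]
jar 12684 mid [0.43411429 0.12953138] z 0.1204 slope deg x,y [2.32 0.78]
t 14.3667 ee [0.5176 0.132  0.086 ] [-3.8200e-02  3.1412e+00  2.0000e-04] F [ 0.06  0.03 -0.03] T [-0.0136 -0.0223 -0.0148] 0.022175770608195946
grip 3978 mid [0.4880743  0.13285796] z 0.1191 slope deg x,y [2.73 0.85]
jar 12684 mid [0.43408075 0.12925901] z 0.1204 slope deg x,y [2.32 0.81]
t 14.4667 ee [0.5175 0.132  0.086 ] [-3.8200e-02  3.1413e+00  2.0000e-04] F [-0.66  0.08 -0.13] T [-0.0163 -0.0256  0.0032] 0.021841752025897446
grip 3978 mid [0.48804963 0.13315115] z 0.1191 slope deg x,y [2.83 0.83]
jar 12681 mid [0.43414223 0.12931833] z 0.1204 slope deg x,y [2.23 0.82]
t 14.5667 ee [0.5176 0.132  0.086 ] [-3.8300e-02  3.1413e+00  1.0000e-04] F [-0.18  0.81  0.25] T [ 0.0054 -0.0142  0.0459] 0.021966346718324335
grip 3981 mid [0.48805079 0.13296638] z 0.1191 slope deg x,y [2.68 1.07]
jar 12700
[... 524 characters left out ...]
0.13331848] z 0.1191 slope deg x,y [2.66 0.91]
jar 12681 mid [0.43409719 0.12927738] z 0.1204 slope deg x,y [2.31 0.77]
t 14.8667 ee [0.5175 0.132  0.086 ] [-3.8200e-02  3.1414e+00  1.0000e-04] F [-0.33  0.04 -0.35] T [-0.0168 -0.0088 -0.017 ] 0.021645079691627357
grip 3974 mid [0.48805571 0.13328607] z 0.1191 slope deg x,y [2.8  0.81]
jar 12690 mid [0.4340883  0.12931446] z 0.1204 slope deg x,y [2.32 0.86]
t 14.9667 ee [0.5175 0.132  0.086 ] [-3.8200e-02  3.1413e+00  2.0000e-04] F [-0.03 -0.71 -0.07] T [-0.0089  0.0481 -0.0304] 0.02218067084345461
grip 3984 mid [0.48804606 0.13331452] z 0.1191 slope deg x,y [2.78 1.03]
jar 12678 mid [0.43415791 0.12949888] z 0.1204 slope deg x,y [2.36 0.83]
```

The carrier settled about 2.5° down towards the base and 1° down towards -y. I regrip, lift slightly, shift +3.0 mm in x and +1.2 mm in y, and set it down again.

>>> {"method": "servo_tool", "body": {"rows": [{"claw": 0.018,"linear": [0,0,0],"twist": 0},{"claw": 0.014,"linear": [0,0,0],"twist": 0},{"claw": 0.0,"linear": [0,0,0],"twist": 0},{"claw": 0.0,"linear": [0,0,0],"twist": 0},{"claw": 0.0,"linear": [0,0,0],"twist": 0}], "grip_force": 70}}

```text
time: 15.38
ee_pos: [0.5177, 0.132, 0.0862]
eef_rot: [-0.038, 3.141, 0.0]
ft_force: [-0.2, -0.7, 1.8]
finger_gap: 0.01
grip_force: 69.0
```

>>> {"method": "servo_tool", "body": {"rows": [{"claw": 0.0,"linear": [0,0,0],"twist": 0},{"claw": 0.0,"linear": [0,0,-0.004],"twist": 0},{"claw": 0.0,"linear": [0,0,-0.004],"twist": 0},{"claw": 0.0,"linear": [-0.003,0.0011,0],"twist": 0},{"claw": 0.0,"linear": [0,0,0],"twist": 0}]}}

```text
time: 15.8
ee_pos: [0.5211, 0.1335, 0.094]
eef_rot: [-0.039, 3.14, 0.001]
ft_force: [0.4, 0.0, -3.9]
finger_gap: 0.0104
grip_force: 68.3
```

```bash
python3 look.py 4
```

```text
t 16.0 ee [0.5204 0.1332 0.0937] [ 3.8300e-02 -3.1407e+00  4.0000e-04] F [ 0.16  0.07 -4.  ] T [-0.0133 -0.0758  0.0096] 0.01004750177711395
grip 3979 mid [0.49087094 0.1319968 ] z 0.1266 slope deg x,y [3.07 0.18]
jar 12633 mid [0.43747627 0.13141465] z 0.1277 slope deg x,y [2.63 0.06]
```

>>> {"method": "servo_tool", "body": {"rows": [{"claw": 0.0,"linear": [0,0,0.004],"twist": 0},{"claw": 0.0,"linear": [0,0,0.0025],"twist": 0},{"claw": 0.0,"linear": [0,0,0],"twist": 0},{"claw": 0.0,"linear": [0,0,0],"twist": 0}]}}

```text
time: 16.33
ee_pos: [0.5202, 0.1331, 0.0871]
eef_rot: [0.038, -3.141, 0.0]
ft_force: [0.5, -0.2, -3.4]
finger_gap: 0.0101
grip_force: 68.3
```

>>> {"method": "servo_tool", "body": {"rows": [{"claw": 0.0,"linear": [0,0,0.0005],"twist": 0},{"claw": 0.0,"linear": [0,0,0],"twist": 0},{"claw": 0.0,"linear": [0,0,0],"twist": 0}]}}

```text
time: 16.58
ee_pos: [0.5205, 0.1331, 0.087]
eef_rot: [-0.038, 3.141, 0.0]
ft_force: [0.3, -0.2, -4.5]
finger_gap: 0.01
grip_force: 68.3
```

>>> {"method": "servo_tool", "body": {"rows": [{"claw": 0.0,"linear": [0,0,0.0005],"twist": 0},{"claw": 0.0,"linear": [0,0,0],"twist": 0},{"claw": 0.0,"linear": [0,0,0],"twist": 0}]}}

```text
time: 16.83
ee_pos: [0.5207, 0.1332, 0.0866]
eef_rot: [-0.038, 3.141, 0.0]
ft_force: [-0.0, -0.5, -2.4]
finger_gap: 0.01
grip_force: 68.4
```

Contact has begun, so I release it gently.

>>> {"method": "servo_tool", "body": {"rows": [{"claw": 0.0,"linear": [0,0,0.0002],"twist": 0},{"claw": 0.0,"linear": [0,0,0],"twist": 0},{"claw": 0.012,"linear": [0,0,0],"twist": 0},{"claw": 0.014,"linear": [0,0,0],"twist": 0},{"claw": 0.018,"linear": [0,0,0],"twist": 0}], "grip_force": 20}}

```text
time: 17.25
ee_pos: [0.521, 0.1333, 0.0868]
eef_rot: [-0.038, 3.14, 0.001]
ft_force: [-0.2, -0.5, 0.1]
finger_gap: 0.018
grip_force: 0.0
```

>>> {"method": "servo_tool", "body": {"rows": [{"claw": 0.024,"linear": [0,0,0],"twist": 0},{"claw": 0.024,"linear": [0,0,0],"twist": 0},{"claw": 0.024,"linear": [0,0,0],"twist": 0},{"claw": 0.024,"linear": [0,0,0],"twist": 0},{"claw": 0.024,"linear": [0,0,0],"twist": 0}]}}

```text
time: 17.67
ee_pos: [0.5205, 0.1332, 0.0863]
eef_rot: [-0.038, 3.141, 0.0]
ft_force: [0.1, -0.3, -0.1]
finger_gap: 0.0242
grip_force: 0.0
```

```bash
for i in 1 2 3 4; do python3 look.py 4; done
```

```text
t 17.8667 ee [0.5205 0.1332 0.0863] [ 3.8200e-02 -3.1413e+00 -2.0000e-04] F [0.08 0.15 0.32] T [ 0.0075  0.0025 -0.012 ] 0.023894271911486645
grip 3955 mid [0.49101162 0.13185908] z 0.1192 slope deg x,y [ 1.36 -0.04]
jar 13458 mid [0.4377871  0.13129841] z 0.122 slope deg x,y [ 1.15 -0.15]
t 18.0667 ee [0.5205 0.1332 0.0863] [-3.8200e-02  3.1413e+00  2.0000e-04] F [-0.02  0.05 -0.09] T [-0.0243 -0.0096 -0.0008] 0.02387272874007859
grip 3958 mid [0.49106879 0.131872  ] z 0.1193 slope deg x,y [ 0.38 -0.55]
jar 14233 mid [0.43872894 0.13138897] z 0.1237 slope deg x,y [-0.41 -0.18]
t 18.2667 ee [0.5205 0.1332 0.0863] [ 3.8200e-02 -3.1414e+00 -1.0000e-04] F [-0.03 -0.18  0.31] T [ 0.012  -0.0221 -0.0209] 0.02363097291072201
grip 3873 mid [0.49140353 0.13188398] z 0.1194 slope deg x,y [-0.34 -0.15]
jar 14678 mid [0.43926906 0.13147458] z 0.1246 slope deg x,y [-1.31 -0.23]
t 18.4667 ee [0.5205 0.1332 0.0863] [-3.8200e-02  3.1413e+00  1.0000e-04] F [-0.21  0.43  0.31] T [-0.0087 -0.0159  0.0191] 0.024098358611896395
grip 3976 mid [0.49102598 0.13185164] z 0.1193 slope deg x,y [ 0.44 -0.45]
jar 14178 mid [0.43866349 0.13144977] z 0.1235 slope deg x,y [-0.29 -0.2 ]
```

Level within about half a degree and settling. I open slowly and retreat upward.

>>> {"method": "servo_tool", "body": {"rows": [{"claw": 0.03,"linear": [0,0,0],"twist": 0},{"claw": 0.04,"linear": [0,0,0],"twist": 0},{"claw": 0.05,"linear": [0,0,0],"twist": 0},{"claw": 0.06,"linear": [0,0,0],"twist": 0},{"claw": 0.06,"linear": [0,0,0],"twist": 0}]}}

```text
time: 18.88
ee_pos: [0.5205, 0.1332, 0.0863]
eef_rot: [-0.038, 3.141, 0.0]
ft_force: [-0.0, 0.4, -0.4]
finger_gap: 0.0598
grip_force: 0.0
```

>>> {"method": "servo_tool", "body": {"rows": [{"claw": 0.06,"linear": [0,0,-0.005],"twist": 0},{"claw": 0.06,"linear": [0,0,-0.015],"twist": 0},{"claw": 0.06,"linear": [0,0,-0.03],"twist": 0},{"claw": 0.06,"linear": [0,0,-0.03],"twist": 0},{"claw": 0.06,"linear": [0,0,-0.03],"twist": 0}]}}

```text
time: 19.3
ee_pos: [0.5202, 0.1329, 0.1977]
eef_rot: [0.038, -3.141, 0.0]
ft_force: [0.3, 0.5, -0.1]
finger_gap: 0.0598
grip_force: 0.0
```

>>> {"method": "servo_tool", "body": {"rows": [{"claw": 0.06,"linear": [0,0,-0.03],"twist": 0},{"claw": 0.06,"linear": [0,0,-0.03],"twist": 0},{"claw": 0.06,"linear": [0,0,-0.03],"twist": 0},{"claw": 0.06,"linear": [0,0,0],"twist": 0},{"claw": 0.06,"linear": [0,0,0],"twist": 0}]}}

```text
time: 19.72
ee_pos: [0.5216, 0.1333, 0.2885]
eef_rot: [-0.038, 3.137, 0.003]
ft_force: [0.4, 0.6, -0.3]
finger_gap: 0.06
grip_force: 0.0
```

```bash
cat > fin.py <<'E'
from h import *
for i in range(5):
    c=cap('wrist','f_%d.png'%i);W=world(c)
    p=tops(W,.105,.14,.52,.133,.125,.03)
    f=p[p[:,0]>.58];n=p[p[:,0]<.46];g=p[abs(p[:,0]-.52)<.045]
    o=[]
    for q in(f,g,n):
        if len(q)<50: o.append(None);continue
        q=q[abs(q[:,2]-np.median(q[:,2]))<.004];o.append((len(q),np.median(q,0).round(4).tolist()))
    q=g[abs(g[:,2]-np.median(g[:,2]))<.004];m=q.mean(0);x=np.linalg.lstsq(np.c_[q[:,:2]-m[:2],np.ones(len(q))],q[:,2],rcond=None)[0]
    print(read_state()['time'],o,np.degrees(x[:2]).round(2))
    for _ in range(3): optics.capture('scene')
cap('scene','fs.png')
E
python3 fin.py
```

```text
19.7667 [(1694, [0.6045, 0.1347, 0.1231]), (1678, [0.5184, 0.1321, 0.1192]), (2435, [0.4337, 0.131, 0.1235])] [-0.15 -0.5 ]
19.9667 [(1731, [0.6042, 0.1347, 0.1231]), (1708, [0.5177, 0.1322, 0.1193]), (2465, [0.4338, 0.131, 0.1235])] [-0.05 -0.35]
20.1667 [(1727, [0.6044, 0.1348, 0.1231]), (1683, [0.5186, 0.1322, 0.1193]), (2459, [0.4338, 0.131, 0.1235])] [-0.07 -0.38]
20.3667 [(1719, [0.6045, 0.1348, 0.1231]), (1702, [0.5179, 0.1323, 0.1193]), (2457, [0.4337, 0.131, 0.1235])] [-0.11  0.03]
20.5667 [(1723, [0.6045, 0.1348, 0.1231]), (1713, [0.5176, 0.1323, 0.1193]), (2456, [0.4338, 0.131, 0.1235])] [-0.12 -1.12]
```

View pics/fs.png

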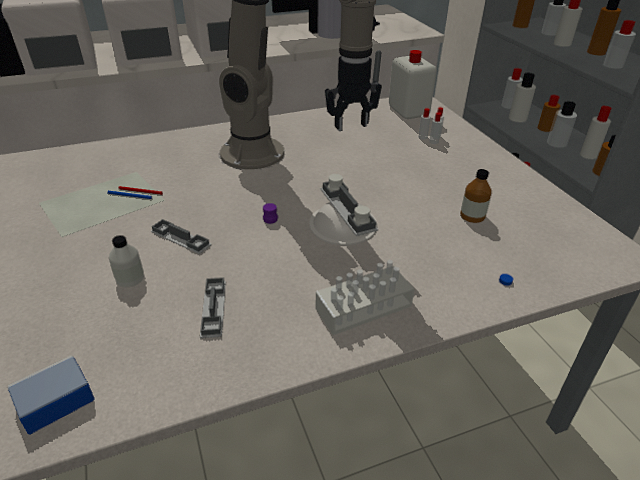

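The scene view shows the carrier balanced on the bowl, with jars at (336,184) and (362,214). The jar tops differ by 0.4 mm over 170 mm, so it is level and still, and nothing else has moved. I hand it in.

```bash
python3 -c "
from h import *
print(ticket.hand_in())"
```

```text
the job is handed in; nothing more can be done
None
```

The carrier, with both jars in their sockets, is balanced level and still on top of the bowl; the gripper is clear of it, nothing else was disturbed, and the job was handed in at about 21 s.

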